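# Snap a core bit home and brush out its barrel

## Task

The middle-width core bit on the cleaning board, the one the tube brush fits, is only part way down its post: press it straight down until it is fully home and both spring buttons pop out through its hub, locking it for brushing. Then take the tube brush off its fork and scrub out that bit with three full strokes, each down to the bottom of the barrel and back up until the bristles are nearly out of its mouth. Finally hang the brush upright in the fork again, and leave the beaker and the white pot standing where they are.

Things in the scene. Friction and masses are not known exactly. Their poses are not given: they have to be found in the camera images.
- core_bit: Middle-width steel core bit, loose, 0.16 kg, mouth up in a row of three on a wooden board (its place varies). Barrel 54 mm outside, 55 over the dark crown, bore 46, 75 deep; below it a square hub 28 wide, 46 high, a 9 mm hole in each y side and a flared foot. Origin: centre of the hub's underside, z up. It starts 8 to 11 mm too high, its hub holding two spring buttons pushed in.
- barrel_floor (a point): Centre of the barrel's inner floor, 51 mm above the bit's origin; z points up out of the mouth.
- barrel_rim (a point): Centre of the barrel's mouth, level with the rim, 126 mm above the bit's origin. Pressing straight down with about 4 to 12 N, on both sides of the rim at once or gripping the barrel, slides the bit down; 8 to 11 mm lower it meets the shoulder and the buttons pop out through its hub.
- stub_shoulder (a point): Centre of the flat shoulder round the foot of the post, 25 mm above the bench, fixed. The bit is home when its origin is here (rim then 151 mm above the bench); at the start the origin is 8 to 11 mm higher. The post is 20 mm square and 45 mm high.
- button_left (a joint): Brass spring button in the post's +y side, 7 mm thick, sticking out 5.3 mm: 0 when fully out, grows to 0.008 m as it is pushed in (about 0.004 at the start); its spring pushes out with 5 to 5.5 N. Its axis is 19.5 mm above the shoulder.
- button_right (a joint): The same in the post's -y side.
- narrow_bit: Narrow core bit (barrel 36 mm outside), a bystander, fixed and already home on its own post. Origin: underside of its foot plate, 15 mm above the bench; its rim is 133 mm above the origin.
- wide_bit: Wide core bit (barrel 72 mm outside), a bystander, fixed and already home. Origin: underside of its foot plate, 15 mm above the bench; its rim is 127 mm above the origin.
- brush: Tube brush, upright in the fork, 0.18 kg. Origin: its tip, z up the handle. Black sprung bristles 50 mm across with tapered tip, from 3 to 60 mm up (they drag a few N in the 46 mm bore); wire stem 8 mm; rubber collar 36 mm across, 115 to 120 mm up; pale wooden handle, 20 mm square (sides along x and y), 120 to 184 mm up: grip it about 150 mm above the tip.
- hang_point (a point): Where the brush's tip is when the brush hangs properly in the fork: 25 mm above the bench, collar resting on the prongs. Fixed to the stand, with the stand's axes. To take the brush out, lift it 8 mm or more and draw it 60 mm to the stand's -x; hang it the other way round. It starts with the stand's yaw.
- brush_stand: Dark steel fork on a wooden foot (110 x 90 mm), fixed. Origin: on the bench below the hang point; -x is the fork's open side. Two level prongs, 16 mm apart, tops 140 mm above the bench, reach 31 mm out to -x of the hang point and end in lips 4 mm high that begin 26 mm out; the slot is closed 6 mm behind the hang point (+x).
- beaker: Brown plastic beaker, 72 mm across, 98 mm high, standing loose. Origin: centre of its underside.
- white_pot: Off-white plastic pot, 72 mm across, 58 mm high, standing loose. Origin: centre of its underside.

How it is judged:
By the outcome, as a careful person would: the job done as asked, in the order asked, and still so for the second after the job is handed in, with the robot touching nothing.
It also fails if it takes over 61 s, if anything falls off the work surface, if the arm or the gripper's body presses on something with over 40 N, if the wrist force passes 120 N, or if a joint passes its speed limit or range.

## Robot

A 6-joint arm with a two-finger parallel gripper is mounted at the origin on a cart in front of the work surface, level with it; the furniture and walls round the work are solid. World frame = base frame: x ahead of the robot, y to its left, z up, the work surface at z = 0. Lengths are in m, angles in degrees, forces in N, time in s.
With the tool pointing down it reaches from about 0.35 to 0.925 m from the base axis. Payload 6.4 kg.
Tool frame: the origin (TCP) lies midway between the tips of the shut fingers; the grasp point (between the pads) lies 19 mm behind it; z points along the fingers, y is the line along which they close (so a half turn about z gives the same grasp; the last joint's range is limited). The gripper opens to 94 mm and grips with 3 to 60 N. Pads are 16 mm wide; open, the fingers measure 119 mm over their backs; the gripper's body (75 mm by 177 mm) begins 78 mm behind the grasp point.
Start: joints at [-76.839, 14.043, 89.255, -0, 76.702, -9.975], TCP at [0.255, -0.598, 0.167] pointing down, gripper open.
Joint ranges: [-179.41, 179.41], [-58.25, 129.5], [7.25, 145.43], [-54.29, 234.29], [11.92, 165.04], [-157.13, 157.13]. Speed limits (degrees/s): [147.25, 147.25, 180, 180, 180, 180].

## Interface

Orientations are given as [roll, pitch, yaw] about the fixed x, y, z axes, in that order (R = Rz(yaw) Ry(pitch) Rx(roll)).
In Python, from cell import bot gives the robot as it stands.
- The arm moves only by the tool jog_arm, never from a script. Its argument "steps" is text: rows parted by semicolons, each of 5 numbers parted by spaces: the shift along the tool's x, y, z as a fraction of full scale, then the turn about the tool's z as a fraction of full scale, then the closure, from -1 (fully open) to 1 (shut). In form: tx ty tz turn hand; .... A call has 1 to 12 rows; each row shifts and turns the commanded pose from where the row before left it, along the tool's axes as they then stand; what a row does not reach is not made up. Full scale, the value 1, is 0.03 m for a shift and 0.08 rad for a turn. A row lasts 1/12 s, in which the tool goes at most 41.7 mm and 7.16 degrees, less where a joint would pass 70% of its speed; a pose out of reach is approached as far as the arm can. A call with a number of a shift or a turn outside -1 to 1 is refused whole. A call with a gripper value outside its range is refused whole. The fingers move at their own pace and stop on an object; "grip_force" is the grip in N (left out, the last holds). Time passes only in rows, so rows that do not move let the fingers close. It gives the time, the measured TCP pose, the force, the opening and the grip force at its end, in the units of the state.
- bot.state(): the state, without advancing time (a new reading comes with each control period).
- bot.snapshot(name): name is "scene" or "top" or "wrist"; returns a dict with "pixels" (400x640x3 uint8, blue, green, red), "fx", "fy", "cx", "cy" (pixels), "rvec" (rotation vector, rad) and "tvec" (3), from world to camera coordinates, as OpenCV has them. Camera axes: x right, y down, z forward; pixel columns grow to the right and rows downward; lengths in m; the calibration is good to about 2 mm. A picture is of the moment at which its call begins. There is no depth.
- bot.close_job(): hands the job in; it is judged then, once.
Trained networks look in a picture, given as the dict that the camera call returned (one of the last four; its "shot" number tells which), for a name from the list of things; names that differ only in an ending like _2 or _b are one class to them, and where a whole thing is asked for, a point or a joint stands for the part that bears it (a point fixed in the world has none). Each returns a list of dicts, best first, with "confidence" (0 to 1); they miss things now and then, are a little off and sometimes report something else, mostly with a low value. They report only what shows in the picture. A call takes as long as a camera call.
- bot.recognise(picture, query): "at" ([column, row] in pixels, amid what is visible of it).
- bot.cut_out(picture, query): "pixels" (400x640 bool, what is visible of it) and "at" ([column, row] in pixels, amid what is visible of it).
- bot.spot_point(picture, query): "at" ([column, row] in pixels: a listed point, or the origin of a listed thing).
The state is a dict: "t": time; "joint_positions": joint angles; "dq": joint speeds; "joint_efforts": joint torques, N m; "tcp_pos": TCP position; "tcp_rot": TCP orientation; "ft_force": force on the tool from outside, world axes, zero at the start; "moment": the same for the moment, N m; "gripper_width": opening from 0.0 (shut) to 1.0 (fully open); "gripper_force": force on a finger pad.
Only numpy, scipy, OpenCV 4.12 (cv2) and the standard library are available. Lean on these libraries where they do the work, as an engineer would, in place of code of your own. Each camera call takes 0.05 s, during which the arm holds its last target. There are 200 camera calls.

## Working session

There is one attempt and no reset: what is moved stays moved. The work goes in short steps, Python scripts to look and compute and a tool call to move; the robot and the scene stay as the last step left them, time stands still between calls to the robot, and variables do not carry over. Pictures are saved under pics/ and viewed, at most 10 in all, crops included, and the job is handed in when it is done.

Besides the shell and the picture viewer there is one more tool, called after "Request:" as a command line: name --argument value ..., lists and objects as JSON in quotes. jog_arm: Moves the arm, as the interface text tells. Its arguments: {"type":"object","properties":{"steps":{"type":"string"},"grip_force":{"type":"number"}},"required":["steps"]}

```bash
mkdir -p pics; cat > h.py <<'E'
import numpy as np, cv2
from cell import bot
def ray(p,uv):
    R,_=cv2.Rodrigues(np.array(p["rvec"],float)); t=np.array(p["tvec"],float).reshape(3)
    K=np.array([[p["fx"],0,p["cx"]],[0,p["fy"],p["cy"]],[0,0,1]])
    return -R.T@t, R.T@np.linalg.inv(K)@np.array([uv[0],uv[1],1.])
def atz(p,uv,z):
    c,d=ray(p,uv); return c+d*(z-c[2])/d[2]
def proj(p,X):
    K=np.array([[p["fx"],0,p["cx"]],[0,p["fy"],p["cy"]],[0,0,1]])
    return cv2.projectPoints(np.array(X,float).reshape(-1,3),np.array(p["rvec"],float),np.array(p["tvec"],float),K,None)[0].reshape(-1,2)
E
python3 - <<'E'
from h import *
np.set_printoptions(precision=4,suppress=True)
for n in ["top","scene"]:
    p=bot.snapshot(n); cv2.imwrite(f"pics/{n}1.png",p["pixels"]); print(n,ray(p,(320,200)))
    for q,z in [("barrel_rim",.16),("barrel_floor",.085),("core_bit",.034),("stub_shoulder",.025),("hang_point",.025),("brush",.025),("brush_stand",0),("narrow_bit",.015),("wide_bit",.015),("beaker",0),("white_pot",0)]:
        for r in bot.spot_point(p,q)[:2]: print(q,np.round(r["at"],1),round(r["confidence"],2),atz(p,r["at"],z))
s=bot.state();print(s)
E
```

```text
top (array([ 0.5055, -0.0313,  0.9752]), array([ 0.0696, -0.026 , -0.9973]))
barrel_rim [303.4 181.2] 0.91 [ 0.6031 -0.0158  0.16  ]
barrel_floor [310.8 186.9] 0.98 [ 0.5987 -0.0322  0.085 ]
core_bit [305.1 187. ] 0.86 [ 0.6035 -0.0179  0.034 ]
stub_shoulder [311.4 186.5] 0.76 [ 0.606  -0.0338  0.025 ]
stub_shoulder [430.2 234.1] 0.72 [ 0.4885 -0.3366  0.025 ]
hang_point [432.7 232.2] 0.83 [ 0.4934 -0.343   0.025 ]
brush [430.9 236.3] 0.66 [ 0.483  -0.3383  0.025 ]
brush_stand [428.8 234.1] 0.69 [ 0.488  -0.3409  0.    ]
narrow_bit [266.2 199.5] 0.82 [0.5721 0.0814 0.015 ]
narrow_bit [365.7 240.9] 0.28 [ 0.4693 -0.1741  0.015 ]
wide_bit [226.5 207.5] 0.79 [0.5504 0.1821 0.015 ]
beaker [369.1 162.7] 0.71 [ 0.6734 -0.1847  0.    ]
white_pot [366.4 236.9] 0.78 [ 0.4791 -0.1781  0.    ]
scene (array([0.0165, 0.4599, 0.9861]), array([ 0.4835, -0.4392, -0.7572]))
barrel_rim [311.4 185.3] 0.94 [ 0.5948 -0.0345  0.16  ]
barrel_floor [310.8 208. ] 0.94 [ 0.5863 -0.026   0.085 ]
core_bit [309.1 217.7] 0.78 [ 0.5952 -0.0278  0.034 ]
stub_shoulder [306.7 222.4] 0.95 [ 0.5923 -0.0169  0.025 ]
han
[... 335 characters left out ...]
84.5] 0.62 [ 0.6689 -0.1811  0.    ]
beaker [378.6 224.9] 0.54 [ 0.4721 -0.178   0.    ]
white_pot [379.7 226.2] 0.92 [ 0.4669 -0.1771  0.    ]
white_pot [307.8 206.2] 0.6 [ 0.6507 -0.0695  0.    ]
{'t': 1.2, 'joint_positions': array([-76.8407,  14.0416,  89.2531,   0.0007,  76.702 ,  -9.975 ]), 'dq': array([ 0.069 ,  0.0466, -0.0867, -0.0535,  0.01  , -0.0836]), 'joint_efforts': array([ -0.0008, -41.584 , -31.4875,   0.0685,   0.0288,  -0.    ]), 'tcp_pos': array([ 0.2554, -0.5978,  0.1675]), 'tcp_rot': array([179.9966,  -0.0001,  23.1341]), 'ft_force': array([ 0.9606,  0.1648, -0.129 ]), 'moment': array([ 0.0026, -0.0221, -0.0129]), 'gripper_force': 0.0, 'gripper_width': 1.001448562913718}
```

View pics/top1.png

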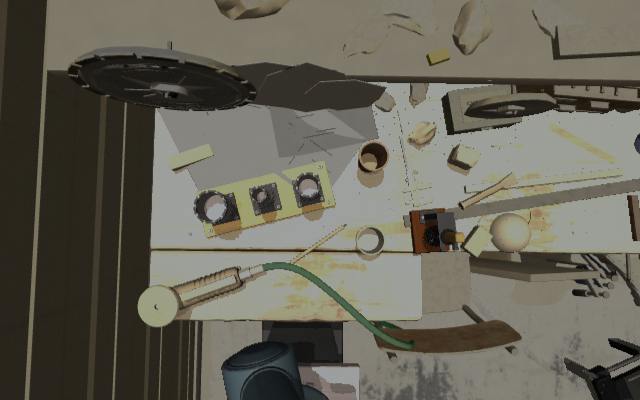

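View pics/scene1.png

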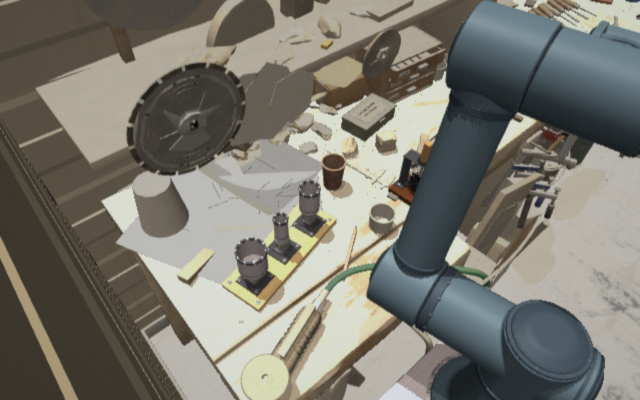

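Top: the bit row runs wide (215,207), narrow (263,198), middle-width (307,188). The beaker is at (373,155), the pot at (370,241), and the stand at (432,232) with the handle top at (458,237). Scene agrees: bit at (309,200), wide bit at (252,265). The estimates match, so I'm moving.

Request:
jog_arm --steps "0 0 -1 0.38 -1;0 0 -1 0.38 -1;0 0 -1 0.38 -1;0 0 -1 0.38 -1;0 0 -1 0.38 -1;0 0 -1 0.38 -1;0.85 -0.89 0 0 -1;0.85 -0.89 0 0 -1;0.85 -0.89 0 0 -1;0.85 -0.89 0 0 -1;0 0 0 0 -1" --grip_force 40

```text
t: 2.12
tcp_pos: [0.3344, -0.467, 0.3486]
tcp_rot: [180.0, -0.1, 13.0]
ft_force: [-0.2, -1.0, -0.9]
gripper_width: 1.0
gripper_force: 0.0
```

```bash
python3 - <<'E'
from h import *
np.set_printoptions(precision=4,suppress=True)
p=bot.snapshot("wrist"); cv2.imwrite("pics/w1.png",p["pixels"]); print(ray(p,(320,200)))
for q,z in [("hang_point",.025),("brush",.025),("brush_stand",0)]:
    for r in bot.spot_point(p,q)[:2]: print(q,np.round(r["at"],1),round(r["confidence"],2),atz(p,r["at"],z))
E
```

```text
(array([ 0.4068, -0.4499,  0.5654]), array([-0.2261, -0.0661, -0.9722]))
hang_point [263.   72.4] 0.75 [ 0.4829 -0.3369  0.025 ]
brush [262.7  75.5] 0.75 [ 0.4779 -0.3373  0.025 ]
brush_stand [270.1  74.1] 0.63 [ 0.4865 -0.3449  0.    ]
```

View pics/w1.png

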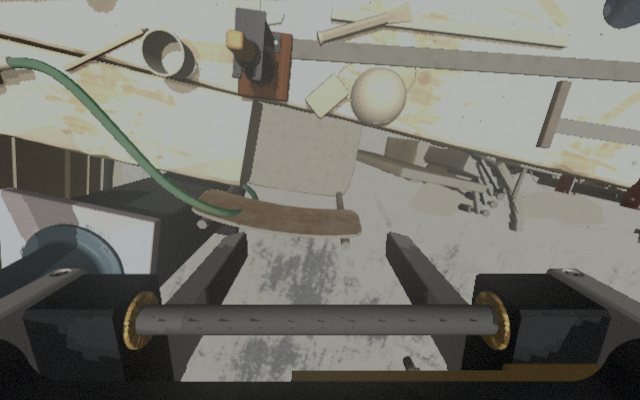

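Wrist: stand foot at (265,65), brush handle top at (235,40), fork opening toward image bottom. Brush is at about (0.481,-0.338). On to the bit.

Request:
jog_arm --steps "0.85 -1 0 0 -1;0.85 -1 0 0 -1;0.85 -1 0 0 -1;0.85 -1 0 0 -1;0.85 -1 0 0 -1;0.85 -1 0 0 -1;0.85 -1 0 0 -1;0.85 -1 0 0 -1;0.85 -1 0 0 -1;0.85 -1 0 0 -1;0.8 -1 0 0 -1;0 -0.8 0 0 -1"

```text
t: 3.32
tcp_pos: [0.5279, -0.0631, 0.3464]
tcp_rot: [-179.9, 0.0, 12.7]
ft_force: [-0.4, 0.3, -0.0]
gripper_width: 1.003
gripper_force: 0.0
```

```bash
python3 - <<'E'
from h import *
np.set_printoptions(precision=4,suppress=True)
p=bot.snapshot("wrist"); cv2.imwrite("pics/w2.png",p["pixels"]); print(ray(p,(320,200)),bot.state()["tcp_pos"])
for q,z in [("barrel_rim",.160),("barrel_floor",.085),("core_bit",.034),("narrow_bit",.015),("wide_bit",.015)]:
    for r in bot.spot_point(p,q)[:1]: print(q,np.round(r["at"],1),round(r["confidence"],2),atz(p,r["at"],z))
E
```

```text
(array([ 0.601 , -0.0467,  0.5629]), array([-0.2294, -0.0636, -0.9716])) [ 0.5263 -0.0604  0.347 ]
barrel_rim [301.8 131.4] 0.83 [ 0.5951 -0.027   0.16  ]
core_bit [303.5 131.9] 0.68 [ 0.5931 -0.0241  0.034 ]
wide_bit [184.7 130.1] 0.93 [0.5472 0.1941 0.015 ]
```

View pics/w2.png

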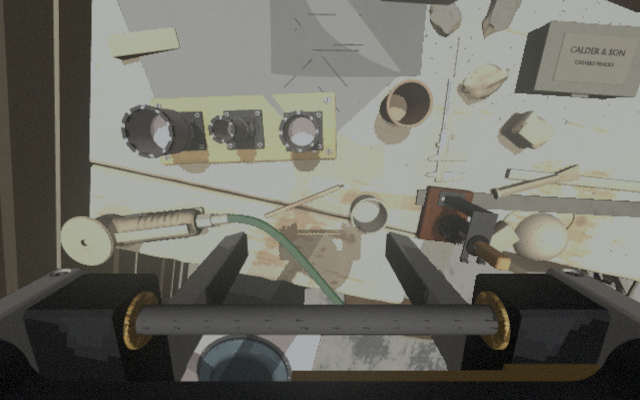

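Bit's rim is centred at (302,131) → (0.595,-0.027), consistent with the earlier estimates, and the board is level in the image, so yaw matches. Descending around the barrel.

Request:
jog_arm --steps "0.83 -0.19 0 0 -1;0.83 -0.19 0 0 -1;0.83 -0.19 0 0 -1;0 0 0.9 0 -1;0 0 0.9 0 -1;0 0 0.9 0 -1;0 0 0.9 0 -1;0 0 0 0 -1;0 0 0 0 -1"

```text
t: 4.37
tcp_pos: [0.5942, -0.0327, 0.2382]
tcp_rot: [-179.9, 0.2, 12.6]
ft_force: [0.4, 0.1, 0.6]
gripper_width: 0.996
gripper_force: 0.0
```

```bash
python3 - <<'E'
from h import *
np.set_printoptions(precision=4,suppress=True)
p=bot.snapshot("wrist"); cv2.imwrite("pics/w3.png",p["pixels"]); s=bot.state(); print(s["tcp_pos"],s["ft_force"])
for q,z in [("barrel_rim",.160),("core_bit",.034)]:
    for r in bot.spot_point(p,q)[:1]: print(q,np.round(r["at"],1),round(r["confidence"],2),atz(p,r["at"],z))
print(proj(p,[s["tcp_pos"]]))
E
```

```text
[ 0.5955 -0.0327  0.2405] [0.7518 0.2436 0.3359]
barrel_rim [310.9 201.2] 0.66 [ 0.5942 -0.0264  0.16  ]
core_bit [311.  178.5] 0.66 [ 0.597  -0.0234  0.034 ]
[[316.9823 226.0164]]
```

View pics/w3.png

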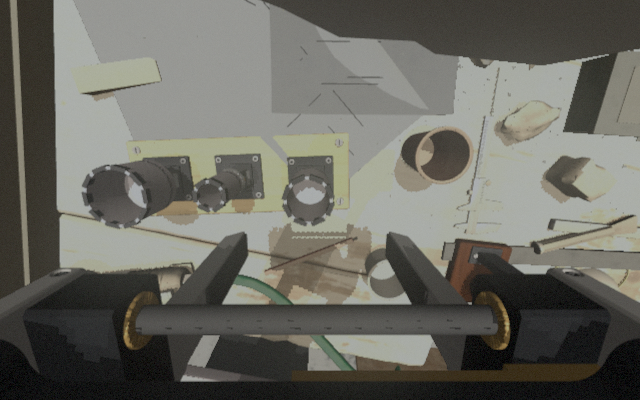

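Wrist: rim centred near (308,199) between the fingers, needing about 7 mm in +y; nothing sits under the fingertips.

Request:
jog_arm --steps "0.03 -0.22 0 0 -1;0 0 0.8 0 -1;0 0 0.8 0 -1;0 0 0.8 0 -1;0 0 0.8 0 -1;0 0 0.7 0 -1;0 0 0 0 1;0 0 0 0 1;0 0 0 0 1;0 0 0 0 1;0 0 0 0 1;0 0 0 0 1" --grip_force 40

```text
t: 5.52
tcp_pos: [0.5954, -0.025, 0.124]
tcp_rot: [179.9, -0.1, 12.7]
ft_force: [-0.8, -0.0, -0.4]
gripper_width: 0.613
gripper_force: 0.0
```

Request:
jog_arm --steps "0 0 0 0 1;0 0 0 0 1;0 0 0 0 1;0 0 0 0 1;0 0 0 0 1;0 0 0 0 1"

```text
t: 6.02
tcp_pos: [0.5946, -0.0249, 0.1227]
tcp_rot: [180.0, -0.0, 12.7]
ft_force: [0.8, 0.7, 0.3]
gripper_width: 0.184
gripper_force: 0.0
```

```bash
python3 - <<'E'
from h import *
np.set_printoptions(precision=4,suppress=True)
s=bot.state(); print(s["tcp_pos"],s["ft_force"],s["gripper_width"],s["gripper_force"])
p=bot.snapshot("scene"); a=p["pixels"][130:310,210:450]; b=bot.snapshot("wrist")["pixels"]
a=cv2.resize(a,None,fx=2.2,fy=2.2); b=cv2.resize(b,(316,198))
c=np.zeros((600,528,3),np.uint8); c[:396]=a; c[396:594,:316]=b
cv2.imwrite("pics/c4.png",c)
E
```

```text
[ 0.5946 -0.0249  0.1227] [0.7717 0.6616 0.2736] 0.18386516344958362 0.0
```

View pics/c4.png

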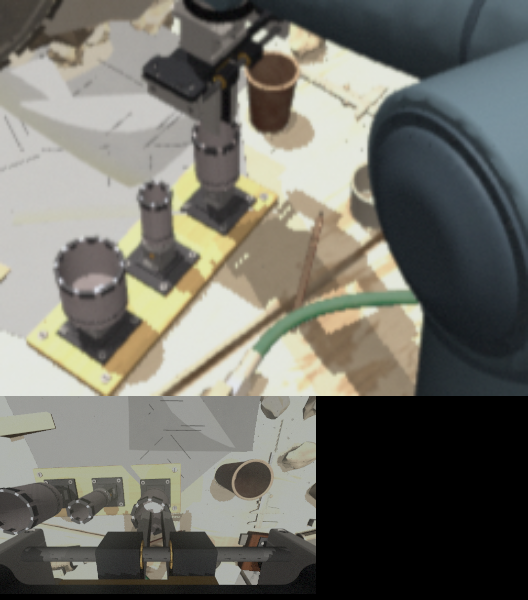

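```bash
python3 - <<'E'
from h import *
np.set_printoptions(precision=4,suppress=True)
b=bot.snapshot("wrist"); s=bot.state(); T=s["tcp_pos"]; print(proj(b,[T,T+[0,0,.019],[.5945,-.026,.16]]))
a=bot.snapshot("scene"); print(proj(a,[T,T+[0,0,.019],[.5945,-.026,.16]]))
c=np.hstack([cv2.resize(b["pixels"][170:350,230:410],(400,400)),cv2.resize(a["pixels"][160:240,270:350],(400,400),interpolation=cv2.INTER_CUBIC)])
cv2.imwrite("pics/c5.png",c)
E
```

```text
[[316.5779 226.5382]
 [316.5894 234.9316]
 [318.6902 244.8296]]
[[308.5134 197.2331]
 [308.5317 192.3135]
 [308.8826 186.9561]]
```

View pics/c5.png

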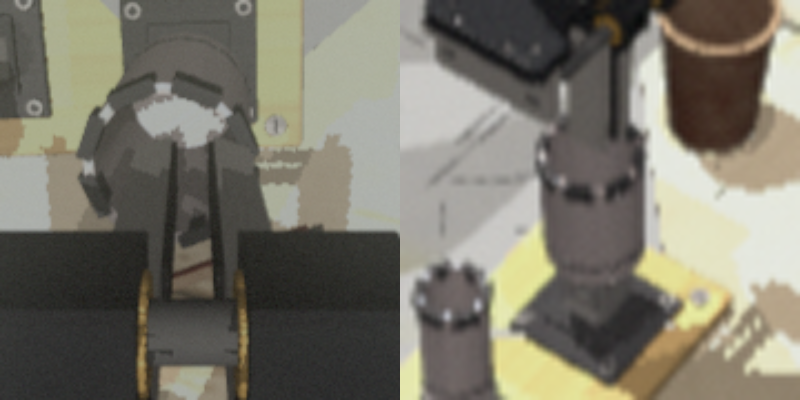

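Fingertips seem to overlap the rim without touching it, so either the height or the lateral estimate is off. I'll check by measuring the rim from its apparent size.

```bash
python3 - <<'E'
from h import *
np.set_printoptions(precision=4,suppress=True)
b=bot.snapshot("wrist"); s=bot.state(); T=s["tcp_pos"]; C,_=ray(b,(320,200)); print("fx",b["fx"],"C-T",C-T,T)
R,_=cv2.Rodrigues(np.array(b["rvec"]))
im3=cv2.imread("pics/w3.png")
for name,uv,r,c in [("now",(305.6,244),39,C),("w3",(308,199),26.5,C-T+np.array([.595,-.0327,.2390])),("w2",(302,131),21,C-T+np.array([.5265,-.0610,.347]))]:
    d=R.T@np.array([(uv[0]-b["cx"])/b["fx"],(uv[1]-b["cy"])/b["fy"],1]); zc=b["fx"]*.0275/r
    print(name,"by size",c+d*zc,"at .16",c+d*(.16-c[2])/d[2],"at .125",c+d*(.125-c[2])/d[2])
m=bot.cut_out(b,"core_bit")
for r in m[:1]:
    ys,xs=np.where(r["pixels"]); print("mask",xs.min(),xs.max(),ys.min(),ys.max(),r["confidence"])
a=bot.snapshot("scene"); m=bot.cut_out(a,"core_bit")
for r in m[:1]:
    ys,xs=np.where(r["pixels"]); print("mask",xs.min(),xs.max(),ys.min(),ys.max(),r["confidence"])
th=np.linspace(0,2*np.pi,40)
for z in (.16,.125):
  for X in [(.595,-.026),(.60,-.018),(.59,-.03)]:
    q=proj(a,np.c_[X[0]+.0275*np.cos(th),X[1]+.0275*np.sin(th),0*th+z]); print(z,X,q.min(0),q.max(0))
print(proj(a,[(.595,-.026,.015),(.595,-.026,.035)]))
E
```

```text
fx 283.2707765257833 C-T [0.0731 0.0165 0.2165] [ 0.5942 -0.0246  0.1221]
now by size [ 0.59   -0.0176  0.1525] at .16 [ 0.5931 -0.0172  0.16  ] at .125 [ 0.5786 -0.019   0.125 ]
w3 by size [ 0.599  -0.0227  0.1696] at .16 [ 0.5967 -0.0229  0.16  ] at .125 [ 0.5882 -0.0237  0.125 ]
w2 by size [ 0.5946 -0.0262  0.1798] at .16 [ 0.5944 -0.0252  0.16  ] at .125 [ 0.5939 -0.0236  0.125 ]
mask 265 346 185 278 0.72
mask 297 319 184 223 0.64
0.16 (0.595, -0.026) [297.822  178.8909] [319.7069 195.0597]
0.16 (0.6, -0.018) [294.078  179.2487] [315.9911 195.4437]
0.16 (0.59, -0.03) [300.3214 179.2608] [322.2149 195.4526]
0.125 (0.595, -0.026) [298.0361 188.128 ] [319.4152 204.2118]
0.125 (0.6, -0.018) [294.379  188.4855] [315.785  204.5948]
0.125 (0.59, -0.03) [300.4778 188.4954] [321.865  204.6015]
[[308.6049 222.37  ]
 [308.624  217.8514]]
```

Request:
jog_arm --steps "0 0 0 0 1;0 0 0 0 1"

```text
t: 6.58
tcp_pos: [0.5944, -0.0248, 0.1224]
tcp_rot: [-180.0, 0.0, 12.7]
ft_force: [-0.4, 0.2, -0.3]
gripper_width: 0.006
gripper_force: 0.0
```

```bash
python3 - <<'E'
from h import *
s=bot.state(); print(s["t"],s["gripper_width"],s["gripper_force"],s["ft_force"],s["moment"])
E
```

```text
6.5833 0.005829869778885922 0.0 [-0.41953928  0.18983407 -0.33205006] [ 0.03792415  0.03387798 -0.02409982]
```

```bash
python3 - <<'E'
from h import *
b=bot.snapshot("wrist"); a=bot.snapshot("scene"); t=bot.snapshot("top")
print(proj(t,[(.5944,-.0248,.1224),(.595,-.024,.16)]))
f=lambda i,y,x,h,w:cv2.resize(i["pixels"][y:y+h,x:x+w],(400,300),interpolation=cv2.INTER_CUBIC)
c=np.vstack([np.hstack([f(b,170,230,135,180),f(a,155,270,75,100)]),np.hstack([f(t,150,260,75,100),f(a,100,200,150,200)])])
cv2.imwrite("pics/c6.png",c)
E
```

```text
[[307.5697426  187.00611974]
 [307.0978158  184.93808775]]
```

View pics/c6.png

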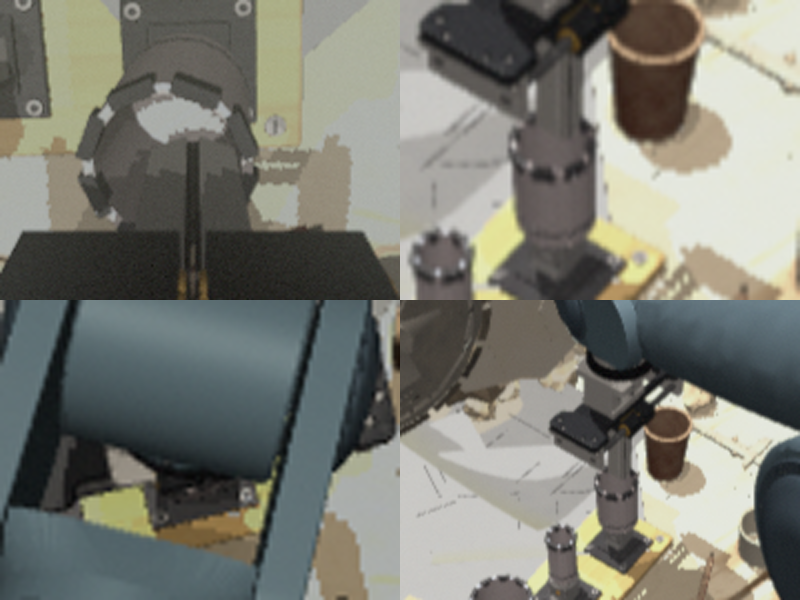

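The shut fingers appear to be within the rim outline at (308,190), with no force on them. Raising straight up and rechecking.

Request:
jog_arm --steps "0 0 -0.5 0 1;0 0 -0.6 0 1;0 0 -0.6 0 1;0 0 -0.6 0 1;0 0 0 0 1;0 0 0 0 1"

```text
t: 7.23
tcp_pos: [0.5951, -0.025, 0.1922]
tcp_rot: [179.9, -0.1, 12.7]
ft_force: [0.1, 0.1, -0.8]
gripper_width: 0.008
gripper_force: 0.0
```

```bash
python3 - <<'E'
from h import *
np.set_printoptions(precision=4,suppress=True)
b=bot.snapshot("wrist"); a=bot.snapshot("scene"); s=bot.state(); T=s["tcp_pos"]; print(T,s["ft_force"])
print("wrist T",proj(b,[T,T+[0,0,.019]]),"scene T",proj(a,[T,T+[0,0,.019]]))
th=np.linspace(0,2*np.pi,60)
def f(p,y,x,h,w,Z):
    i=p["pixels"].copy()
    i=cv2.resize(i[y:y+h,x:x+w],(400,400),interpolation=cv2.INTER_CUBIC)
    for z,col in Z:
        q=(proj(p,np.c_[.595+.0275*np.cos(th),-.024+.0275*np.sin(th),0*th+z])-[x,y])*400/[w,h]
        cv2.polylines(i,[q.astype(np.int32)],True,col,1)
    return i
Z=[(.16,(0,0,255)),(.125,(0,255,0))]
cv2.imwrite("pics/c7.png",np.hstack([f(b,140,230,180,180,Z),f(a,155,270,80,80,Z)]))
E
```

```text
[ 0.5937 -0.0246  0.19  ] [ 0.2247  0.0929 -0.2264]
wrist T [[315.8868 227.0811]
 [315.8754 235.368 ]] scene T [[308.7003 179.1688]
 [308.7219 173.7745]]
```

View pics/c7.png

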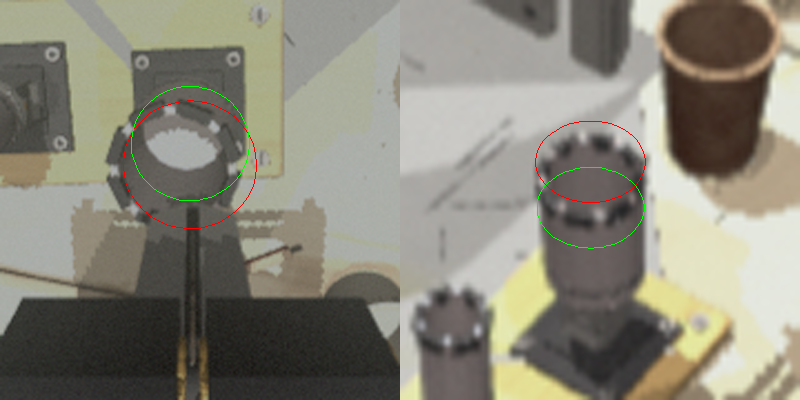

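Decisive: in the scene view the visible fingertips end at row ~170, while the reported TCP projects to row 179. The real tips are therefore about 35 mm above the reported TCP, and the fingers had closed above the rim. I'll reopen and go about 35 mm deeper, where there is nothing beside the barrel, shifting 5 mm toward the rim centre.

Request:
jog_arm --steps "0 -0.17 0 0 -1;0 0 0 0 -1;0 0 0 0 -1;0 0 0 0 -1;0 0 0 0 -1;0 0 0 0 -1;0 0 0 0 -1;0 0 0 0 -1;0 0 0 0 -1;0 0 0 0 -1;0 0 0 0 -1;0 0 0 0 -1"

```text
t: 8.33
tcp_pos: [0.5933, -0.0198, 0.1915]
tcp_rot: [-180.0, 0.0, 12.7]
ft_force: [0.2, 0.3, -0.1]
gripper_width: 0.819
gripper_force: 0.0
```

Request:
jog_arm --steps "0 0 0 0 -1;0 0 0 0 -1;0 0 0.7 0 -1;0 0 0.7 0 -1;0 0 0.7 0 -1;0 0 0.7 0 -1;0 0 0.7 0 -1;0 0 0 0 -1"

```text
t: 9.0
tcp_pos: [0.5898, -0.0191, 0.0817]
tcp_rot: [-179.8, 0.4, 12.7]
ft_force: [-0.9, -0.7, -0.9]
gripper_width: 1.003
gripper_force: 0.0
```

Request:
jog_arm --steps "0 0 0 0 1;0 0 0 0 1;0 0 0 0 1;0 0 0 0 1;0 0 0 0 1;0 0 0 0 1;0 0 0 0 1;0 0 0 0 1;0 0 0 0 1;0 0 0 0 1" --grip_force 30

```text
t: 9.83
tcp_pos: [0.5937, -0.0199, 0.0869]
tcp_rot: [180.0, -0.0, 12.7]
ft_force: [0.9, 0.3, 2.4]
gripper_width: 0.585
gripper_force: 29.8
```

Gripped at 55 mm opening, which is the crown width. Pressing in small steps.

Request:
jog_arm --steps "0 0 0.07 0 1;0 0 0 0 1;0 0 0.07 0 1;0 0 0 0 1;0 0 0.07 0 1;0 0 0 0 1" --grip_force 40

```text
t: 10.33
tcp_pos: [0.5931, -0.02, 0.0796]
tcp_rot: [180.0, 0.0, 12.7]
ft_force: [-0.3, -2.1, -1.8]
gripper_width: 0.579
gripper_force: 39.7
```

Request:
jog_arm --steps "0 0 0.05 0 1;0 0 0 0 1;0 0 0.05 0 1;0 0 0 0 1"

```text
t: 10.67
tcp_pos: [0.5946, -0.0198, 0.0793]
tcp_rot: [180.0, -0.1, 12.7]
ft_force: [-2.1, -0.1, 9.1]
gripper_width: 0.581
gripper_force: 39.7
```

Request:
jog_arm --steps "0 0 0.05 0 1;0 0 0 0 1;0 0 0.05 0 1;0 0 0 0 1"

```text
t: 11.0
tcp_pos: [0.5961, -0.0204, 0.0789]
tcp_rot: [179.9, -0.3, 12.7]
ft_force: [-3.7, -0.1, 19.6]
gripper_width: 0.581
gripper_force: 39.9
```

Request:
jog_arm --steps "0 0 -0.1 0 1;0 0 -0.05 0 0;0 0 0 0 -1;0 0 0 0 -1;0 0 0 0 -1;0 0 0 0 -1;0 0 0 0 -1;0 0 -0.6 0 -1;0 0 -0.9 0 -1;0 0 -0.9 0 -1;0 0 -0.9 0 -1;0 0 0 0 -1"

```text
t: 12.0
tcp_pos: [0.5969, -0.0204, 0.1841]
tcp_rot: [179.8, -0.5, 12.7]
ft_force: [0.4, -0.5, 1.0]
gripper_width: 0.999
gripper_force: 0.0
```

```bash
python3 - <<'E'
from h import *
np.set_printoptions(precision=4,suppress=True)
b=bot.snapshot("wrist"); a=bot.snapshot("scene"); s=bot.state(); T=s["tcp_pos"]; print(T)
for n,p in (("w",b),("s",a)):
    for q in ("button_left","button_right"):
        r=bot.recognise(p,q); print(n,q,[(np.round(k["at"]),round(k["confidence"],2)) for k in r[:2]])
print("exp button scene",proj(a,[(.594-.0034,-.0205+.015,.0445)]))
th=np.linspace(0,2*np.pi,60)
def f(p,y,x,h,w,Z):
    i=cv2.resize(p["pixels"][y:y+h,x:x+w],(400,400),interpolation=cv2.INTER_CUBIC)
    for z,col in Z:
        q=(proj(p,np.c_[.594+.0275*np.cos(th),-.0205+.0275*np.sin(th),0*th+z])-[x,y])*400/[w,h]
        cv2.polylines(i,[q.astype(np.int32)],True,col,1)
    return i
Z=[(.151,(0,0,255))]
cv2.imwrite("pics/c8.png",np.hstack([f(b,140,230,180,180,Z),f(a,165,275,70,70,Z)]))
E
```

```text
[ 0.5939 -0.0198  0.1785]
w button_left [(array([112., 204.]), 0.53)]
w button_right []
s button_left [(array([279., 244.]), 0.45)]
s button_right [(array([283., 245.]), 0.51)]
exp button scene [[303.8127 220.4668]]
```

View pics/c8.png

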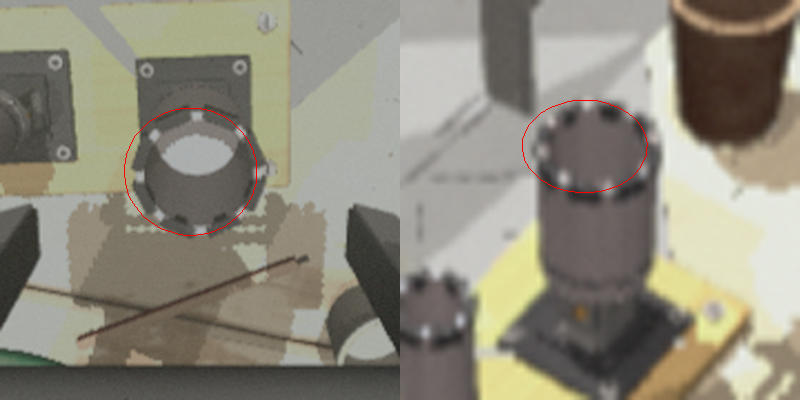

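Now a brass button shows at scene (306,220), the expected spot on the hub (it was not visible before). The bit stands upright, there was an 8 mm descent, and it stopped hard at 20 N, so it is locked home. Bit centre ≈ (0.595,-0.0245). Next, the brush.

Request:
jog_arm --steps "0 0 -0.95 0 -1;0 0 -0.95 0 -1;0 0 -0.95 0 -1;-0.5 0.5 -0.95 0 -1;-0.5 0.5 -0.95 0 -1;-0.85 0.96 0 0 -1;-0.85 0.96 0 0 -1;-0.85 0.96 0 0 -1;-0.85 0.96 0 0 -1;-0.85 0.96 0 0 -1;-0.85 0.96 0 0 -1;-0.85 0.96 0 0 -1"

```text
t: 13.3
tcp_pos: [0.4393, -0.2926, 0.3188]
tcp_rot: [-179.9, 0.1, 12.7]
ft_force: [-0.5, -0.5, -0.2]
gripper_width: 1.002
gripper_force: 0.0
```

Request:
jog_arm --steps "-0.85 0.96 0 0.4 -1;-0.85 0.96 0 0.4 -1;0 0 0 0.4 -1;0 0 0 0.4 -1;0 0 0 0 -1;0 0 0 0 -1" --grip_force 30

```text
t: 13.8
tcp_pos: [0.4023, -0.3581, 0.319]
tcp_rot: [-179.9, 0.1, 5.4]
ft_force: [0.9, 0.2, 0.5]
gripper_width: 0.996
gripper_force: 0.0
```

```bash
python3 - <<'E'
from h import *
np.set_printoptions(precision=4,suppress=True)
b=bot.snapshot("wrist"); s=bot.state(); T=s["tcp_pos"]; print(T,s["tcp_rot"],"Tpx",proj(b,[T]))
for q,z in [("hang_point",.025),("brush",.025),("brush_stand",0)]:
    for r in bot.spot_point(b,q)[:1]: print(q,np.round(r["at"],1),round(r["confidence"],2),atz(b,r["at"],z))
i=cv2.resize(b["pixels"],(800,500))
cv2.imwrite("pics/c9.png",i); np.save("w9.npy",np.r_[b["rvec"],b["tvec"]])
# foot edges by mask
m=bot.cut_out(b,"brush_stand")[0]["pixels"]; ys,xs=np.where(m); print(xs.min(),xs.max(),ys.min(),ys.max())
E
```

```text
[ 0.4026 -0.3579  0.3193] [-179.9231    0.0458    5.4161] Tpx [[316.4454 226.3105]]
hang_point [310.3 128.6] 0.93 [ 0.4787 -0.3397  0.025 ]
brush [309.1 125.3] 0.6 [ 0.484  -0.3371  0.025 ]
brush_stand [311.  125.8] 0.73 [ 0.4838 -0.34    0.    ]
283 334 79 149
```

View pics/c9.png

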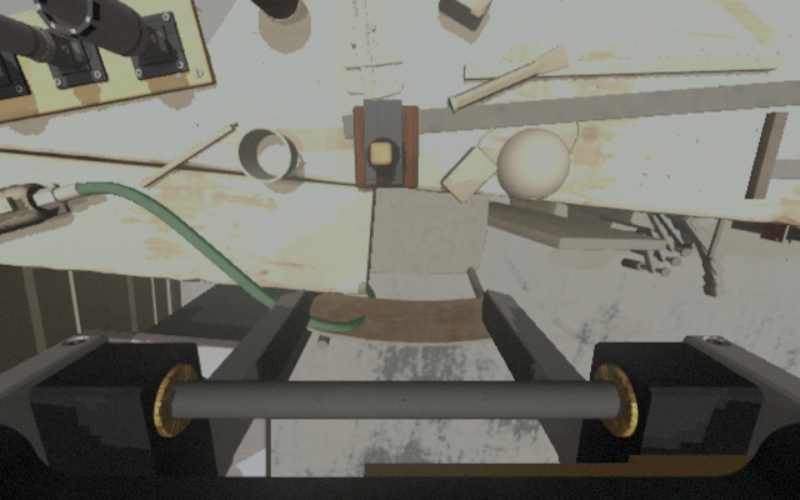

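Wrist picture: stand edges run straight up the image (yaw ≈ 5.4°), with the handle top square at (304,122) in full-resolution pixels. I've now used up my picture views (one over the limit of 10), so I'll go by numbers from here.

```bash
python3 - <<'E'
from h import *
np.set_printoptions(precision=4,suppress=True)
b=bot.snapshot("wrist"); im=b["pixels"]
# pale handle top: segment around (304,122)
hsv=cv2.cvtColor(im,cv2.COLOR_BGR2HSV); h0=np.median(hsv[119:125,300:308].reshape(-1,3),0); print(h0)
m=(np.abs(hsv.astype(int)-h0)<[10,50,50]).all(2).astype(np.uint8); n,l,st,c=cv2.connectedComponentsWithStats(m); k=l[121,304]; print(st[k],c[k])
print("handle top",atz(b,c[k],.209), cv2.minAreaRect(np.argwhere(l==k)[:,::-1].astype(np.float32)))
for uv in [(284.8,150.4),(333.6,150.4),(284.5,86),(334,86)]: print(uv,atz(b,uv,.015))
E
```

```text
[ 25.  73. 168.]
[296 114  17  18 275] [304.4291 122.6364]
handle top [ 0.4845 -0.3367  0.209 ] ((304.0, 122.5), (17.0, 16.0), 90.0)
(284.8, 150.4) [ 0.4373 -0.2971  0.015 ]
(333.6, 150.4) [ 0.4456 -0.385   0.015 ]
(284.5, 86) [ 0.5455 -0.2895  0.015 ]
(334, 86) [ 0.5535 -0.3739  0.015 ]
```

Request:
jog_arm --steps "0.93 -0.15 0 0 -1;0.93 -0.15 0 0 -1;0.92 -0.15 0 0 -1;0 0 0.8 0 -1;0 0 0.8 0 -1;0 0 0 0 -1;0 0 0 0 -1"

```text
t: 14.68
tcp_pos: [0.4839, -0.3363, 0.271]
tcp_rot: [-179.9, 0.1, 5.4]
ft_force: [0.5, 0.5, 0.6]
gripper_width: 0.999
gripper_force: 0.0
```

```bash
python3 - <<'E'
from h import *
np.set_printoptions(precision=4,suppress=True)
b=bot.snapshot("wrist"); im=b["pixels"]; s=bot.state(); T=s["tcp_pos"]; print(T,s["ft_force"])
g=proj(b,[(.4845,-.3367,.209)])[0]; print("exp",g)
hsv=cv2.cvtColor(im,cv2.COLOR_BGR2HSV)
m=(np.abs(hsv.astype(int)-[25,73,168])<[10,50,60]).all(2).astype(np.uint8); n,l,st,c=cv2.connectedComponentsWithStats(m)
for k in range(1,n):
    if st[k][4]>200 and np.hypot(*(c[k]-g))<60: print(st[k],c[k],atz(b,c[k],.209))
E
```

```text
[ 0.4845 -0.3371  0.2728] [0.8289 0.0369 0.341 ]
exp [317.1371 205.9468]
```

Request:
jog_arm --steps "0 0 0.84 0 -1;0 0 0.84 0 -1;0 0 0.84 0 -1;0 0 0.84 0 -1;0 0 0.84 0 -1;0 0 0.84 0 -1;0 0 0 0 -1;0 0 0 0 0.2;0 0 0 0 0.2;0 0 0 0 0.2;0 0 0 0 0.2;0 0 0 0 0.2"

```text
t: 15.73
tcp_pos: [0.4851, -0.3378, 0.1227]
tcp_rot: [179.9, -0.1, 5.4]
ft_force: [-0.3, 0.9, -0.7]
gripper_width: 0.677
gripper_force: 0.0
```

Request:
jog_arm --steps "0 0 0 0 1;0 0 0 0 1;0 0 0 0 1;0 0 0 0 1;0 0 0 0 1;0 0 0 0 1;0 0 0 0 1;0 0 0 0 1;0 0 0 0 1;0 0 0 0 1"

```text
t: 16.57
tcp_pos: [0.4844, -0.337, 0.1209]
tcp_rot: [-180.0, 0.0, 5.4]
ft_force: [0.4, 0.4, -0.4]
gripper_width: 0.21
gripper_force: 30.0
```

Holding the 20 mm handle. Lifting and drawing out to the stand's -x.

Request:
jog_arm --steps "0 0 -0.25 0 1;0 0 -0.25 0 1;0 0 0 0 1;-0.4 0 0 0 1;-0.7 0 0 0 1;-0.7 0 0 0 1;-0.7 0 0 0 1;-0.5 0 0 0 1;0 0 0 0 1" --grip_force 50

```text
t: 17.32
tcp_pos: [0.3921, -0.3455, 0.1356]
tcp_rot: [-180.0, 0.1, 5.2]
ft_force: [-0.8, -0.4, -1.3]
gripper_width: 0.207
gripper_force: 50.0
```

Request:
jog_arm --steps "0 0 -0.9 0 1;0 0 -0.9 0 1;0 0 -0.9 0 1;0 0 -0.9 0 1;0 0 -0.9 0 1;0 0 -0.9 0 1;0.5 -0.8 0 0 1;0.5 -0.8 0 0 1;0.5 -0.8 0 0 1;0.5 -0.8 0 0 1;0.5 -0.8 0 0 1;0.5 -0.8 0 0 1"

```text
t: 18.32
tcp_pos: [0.4715, -0.1923, 0.2979]
tcp_rot: [180.0, -0.0, 5.3]
ft_force: [-0.3, -0.7, -2.1]
gripper_width: 0.208
gripper_force: 50.0
```

Request:
jog_arm --steps "0.5 -0.8 0 0 1;0.5 -0.8 0 0 1;0.5 -0.8 0 0 1;0.5 -0.8 0 0 1;0.5 -0.8 0 0 1;0.5 -0.8 0 0 1;0 -0.4 0 0 1;0 0 0 0 1;0 0 0 0 1"

```text
t: 19.07
tcp_pos: [0.5457, -0.03, 0.2978]
tcp_rot: [180.0, 0.0, 5.4]
ft_force: [-0.5, -0.5, -2.0]
gripper_width: 0.21
gripper_force: 50.0
```

```bash
python3 - <<'E'
from h import *
np.set_printoptions(precision=4,suppress=True)
s=bot.state(); T=s["tcp_pos"]; print(T,s["tcp_rot"],s["ft_force"])
for n in ("wrist","scene"):
    p=bot.snapshot(n); cv2.imwrite(f"pics/{n}10.png",p["pixels"]); np.savez(n+"10",**{k:np.array(v) for k,v in p.items() if k!="shot"})
    for q,z in (("barrel_rim",.151),("barrel_floor",.076),("core_bit",.025),("brush",T[2]-.096)):
        for r in bot.spot_point(p,q)[:1]: print(n,q,np.round(r["at"],1),round(r["confidence"],2),atz(p,r["at"],z))
    m=bot.cut_out(p,"core_bit")
    if m: 
        m=m[0]["pixels"]; ys,xs=np.where(m); print([(y,xs[ys==y].min(),xs[ys==y].max()) for y in range(ys.min(),ys.max(),6)])
th=np.linspace(0,2*np.pi,60)
w=np.load("wrist10.npz")
for X in [(.595,-.024),(.595,-.02)]:
    for z in (.151,.141): q=proj(w,np.c_[X[0]+.0275*np.cos(th),X[1]+.0275*np.sin(th),0*th+z]); print(X,z,q.min(0),q.max(0))
E
```

```text
[ 0.5457 -0.03    0.2978] [179.9689   0.0279   5.4107] [-0.5134 -0.5068 -1.9598]
wrist barrel_rim [317.7 151.7] 0.78 [ 0.5946 -0.027   0.151 ]
wrist barrel_floor [316.6 148. ] 0.58 [ 0.5946 -0.0257  0.076 ]
wrist core_bit [312.6 145.1] 0.79 [ 0.5958 -0.0189  0.025 ]
wrist brush [315.2 196.4] 0.69 [ 0.5483 -0.0283  0.2018]
[(129, np.int64(315), np.int64(318)), (135, np.int64(300), np.int64(329)), (141, np.int64(296), np.int64(334)), (147, np.int64(294), np.int64(335)), (153, np.int64(295), np.int64(336)), (159, np.int64(295), np.int64(334)), (165, np.int64(299), np.int64(331)), (171, np.int64(309), np.int64(323))]
scene barrel_rim [310.3 190.3] 0.71 [ 0.5898 -0.0267  0.151 ]
scene barrel_floor [309.4 210.8] 0.68 [ 0.587  -0.0218  0.076 ]
scene core_bit [306.9 217.4] 0.64 [ 0.6053 -0.0285  0.025 ]
scene brush [325.2 188. ] 0.77 [ 0.5379 -0.0291  0.2018]
[(183, np.int64(307), np.int64(313)), (189, np.int64(299), np.int64(320)), (195, np.int64(299), np.int64(319)), (201, np.int64(299), np.int64(319)), (207, np.int64(299), np.int64(319)), (213, np.int64(300), np.int64(318)), (219, np.int64(302), np.int64(315)), (225, np.int64(305), np.int64(311))]
(0.595, -0.024) 0.151 [293.6114 128.5398] [337.1536 172.809 ]
(0.595, -0.024) 0.141 [294.2055 128.5899] [336.6016 171.7145]
(0.595, -0.02) 0.151 [290.4453 128.2266] [334.0046 172.5197]
(0.595, -0.02) 0.141 [291.123  128.2851] [333.5353 171.4325]
```

Bit mask (cols 294–336, rows 129–172) matches a rim at (0.595,-0.0235). Moving over and entering.

Request:
jog_arm --steps "0.83 -0.03 0 0 1;0.83 -0.03 0 0 1;0 0 0 0 1;0 0 0.7 0 1;0 0 0.7 0 1;0 0 0.5 0 1;0 0 0.5 0 1;0 0 0 0 1"

```text
t: 20.33
tcp_pos: [0.5929, -0.0232, 0.2221]
tcp_rot: [-179.9, 0.4, 5.4]
ft_force: [-0.2, 0.7, -5.2]
gripper_width: 0.212
gripper_force: 50.0
```

Request:
jog_arm --steps "0 0 0.5 0 1;0 0 0.5 0 1;0 0 0.4 0 1;0 0 0.2 0 1;0 0 0 0 1"

```text
t: 20.75
tcp_pos: [0.5949, -0.0235, 0.177]
tcp_rot: [-180.0, 0.1, 5.4]
ft_force: [0.5, -0.2, -3.0]
gripper_width: 0.208
gripper_force: 50.0
```

Request:
jog_arm --steps "0 0 0.1 0 1;0 0 0.05 0 1;0 0 0 0 1;0 0 0 0 1"

```text
t: 21.08
tcp_pos: [0.5958, -0.0237, 0.1742]
tcp_rot: [180.0, -0.1, 5.4]
ft_force: [-0.7, -0.2, 1.7]
gripper_width: 0.214
gripper_force: 50.0
```

Request:
jog_arm --steps "0 0 0.06 0 1;0 0 0 0 1;0 0 0 0 1"

```text
t: 21.33
tcp_pos: [0.5957, -0.0237, 0.1719]
tcp_rot: [180.0, -0.0, 5.4]
ft_force: [-0.1, -0.4, 2.2]
gripper_width: 0.213
gripper_force: 50.0
```

Request:
jog_arm --steps "0 0 0.06 0 1;0 0 0 0 1;0 0 0 0 1"

```text
t: 21.58
tcp_pos: [0.5959, -0.0237, 0.1711]
tcp_rot: [180.0, -0.1, 5.4]
ft_force: [-1.4, -0.1, 6.3]
gripper_width: 0.211
gripper_force: 50.0
```

Floor contact at TCP z ≈ 0.171, as expected. Now up, then two more full strokes.

Request:
jog_arm --steps "0 0 -0.8 0 1;0 0 -0.8 0 1;0 0 -0.7 0 1;0 0 0 0 1;0 0 0 0 1"

```text
t: 22.0
tcp_pos: [0.5958, -0.0236, 0.2389]
tcp_rot: [180.0, -0.1, 5.4]
ft_force: [-0.3, -0.4, -2.3]
gripper_width: 0.21
gripper_force: 50.0
```

Request:
jog_arm --steps "0 0 0.8 0 1;0 0 0.8 0 1;0 0 0.5 0 1;0 0 0.2 0 1;0 0 0 0 1;0 0 0 0 1"

```text
t: 22.5
tcp_pos: [0.5948, -0.0233, 0.1706]
tcp_rot: [-180.0, 0.1, 5.4]
ft_force: [-4.0, 0.1, 11.5]
gripper_width: 0.209
gripper_force: 50.0
```

Request:
jog_arm --steps "0 0 -0.8 0 1;0 0 -0.8 0 1;0 0 -0.7 0 1;0 0 0 0 1;0 0 0 0 1"

```text
t: 22.92
tcp_pos: [0.5952, -0.0235, 0.2377]
tcp_rot: [-180.0, 0.0, 5.4]
ft_force: [-0.1, 0.4, -1.8]
gripper_width: 0.209
gripper_force: 50.0
```

Request:
jog_arm --steps "0 0 0.8 0 1;0 0 0.8 0 1;0 0 0.5 0 1;0 0 0.2 0 1;0 0 0 0 1;0 0 0 0 1"

```text
t: 23.42
tcp_pos: [0.5947, -0.0232, 0.1703]
tcp_rot: [-179.9, 0.1, 5.4]
ft_force: [-3.7, 1.3, 11.5]
gripper_width: 0.212
gripper_force: 50.0
```

Request:
jog_arm --steps "0 0 -0.8 0 1;0 0 -0.8 0 1;0 0 -0.7 0 1;0 0 0 0 1;0 0 0 0 1"

```text
t: 23.83
tcp_pos: [0.595, -0.0235, 0.2372]
tcp_rot: [-180.0, 0.1, 5.3]
ft_force: [-0.3, 0.1, -2.4]
gripper_width: 0.209
gripper_force: 50.0
```

Three strokes done. Carrying the brush back.

Request:
jog_arm --steps "0 0 -0.7 0 1;0 0 -0.7 0 1;0 0 -0.7 0 1;-0.645 0.84 0 0 1;-0.645 0.84 0 0 1;-0.645 0.84 0 0 1;-0.645 0.84 0 0 1;-0.645 0.84 0 0 1;-0.645 0.84 0 0 1;-0.645 0.84 0 0 1;-0.645 0.84 0 0 1;-0.645 0.84 0 0 1"

```text
t: 24.83
tcp_pos: [0.4412, -0.2659, 0.2981]
tcp_rot: [-179.8, 0.2, 5.3]
ft_force: [0.1, 0.3, -2.3]
gripper_width: 0.213
gripper_force: 50.0
```

Request:
jog_arm --steps "-0.645 0.84 0 0 1;-0.645 0.84 0 0 1;-0.645 0.83 0 0 1;0 0 0 0 1;0 0 0 0 1"

```text
t: 25.25
tcp_pos: [0.391, -0.346, 0.2984]
tcp_rot: [-179.7, 0.1, 5.2]
ft_force: [-0.2, 0.1, -1.9]
gripper_width: 0.212
gripper_force: 50.0
```

Request:
jog_arm --steps "0 0 0.8 0 1;0 0 0.8 0 1;0 0 0.8 0 1;0 0 0.8 0 1;0 0 0.8 0 1;0 0 0.8 0 1;0 0 0.57 0 1;0 0 0 0 1;0 0 0 0 1"

```text
t: 26.0
tcp_pos: [0.3921, -0.344, 0.1389]
tcp_rot: [-179.8, 0.1, 5.4]
ft_force: [0.6, -0.3, -1.3]
gripper_width: 0.21
gripper_force: 50.0
```

```bash
python3 - <<'E'
from h import *
np.set_printoptions(precision=4,suppress=True)
s=bot.state(); T=s["tcp_pos"]; r=np.radians(s["tcp_rot"][2]); print(T,s["tcp_rot"],s["ft_force"])
d=np.array([.4845,-.337])-T[:2]; print("units x,y",(d@[np.cos(r),np.sin(r)])/.03,(d@[np.sin(r),-np.cos(r)])/.03)
E
```

```text
[ 0.3921 -0.344   0.1389] [-179.7934    0.1088    5.4308] [ 0.605  -0.2527 -1.3086]
units x,y 3.0868577954477163 0.05976651312043171
```

Request:
jog_arm --steps "0.6 0.03 0 0 1;0.7 0.03 0 0 1;0.7 0 0 0 1;0.6 0 0 0 1;0.46 0 0 0 1;0 0 0 0 1;0 0 0 0 1"

```text
t: 26.58
tcp_pos: [0.4849, -0.3392, 0.1418]
tcp_rot: [179.9, -0.1, 5.4]
ft_force: [-0.5, 0.1, -1.6]
gripper_width: 0.208
gripper_force: 50.0
```

Request:
jog_arm --steps "0 0 0.25 0 1;0 0 0.2 0 1;0 0 0 0 1;0 0 0 0 1"

```text
t: 26.92
tcp_pos: [0.4831, -0.3389, 0.1264]
tcp_rot: [-179.9, 0.1, 5.3]
ft_force: [0.1, 0.5, -2.6]
gripper_width: 0.21
gripper_force: 50.0
```

Request:
jog_arm --steps "0 -0.06 0.08 0 1;0 0 0.06 0 1;0 0 0 0 1;0 0 0 0 1"

```text
t: 27.25
tcp_pos: [0.4838, -0.3374, 0.123]
tcp_rot: [-180.0, 0.0, 5.3]
ft_force: [-0.3, -0.6, -2.0]
gripper_width: 0.213
gripper_force: 50.0
```

Request:
jog_arm --steps "0 0 0.06 0 1;0 0 0 0 1;0 0 0 0 1"

```text
t: 27.5
tcp_pos: [0.4838, -0.3374, 0.1211]
tcp_rot: [-180.0, 0.0, 5.4]
ft_force: [-0.4, -0.1, -2.1]
gripper_width: 0.211
gripper_force: 50.0
```

Request:
jog_arm --steps "0 0 0.03 0 1;0 0 0 0 1;0 0 0 0 1"

```text
t: 27.75
tcp_pos: [0.4839, -0.3376, 0.1205]
tcp_rot: [180.0, -0.0, 5.4]
ft_force: [-0.4, -0.3, -1.6]
gripper_width: 0.209
gripper_force: 50.0
```

Request:
jog_arm --steps "0 0 0.04 0 1;0 0 0 0 1;0 0 0 0 1"

```text
t: 28.0
tcp_pos: [0.484, -0.3376, 0.1204]
tcp_rot: [180.0, -0.0, 5.4]
ft_force: [-3.1, 2.4, 5.9]
gripper_width: 0.21
gripper_force: 50.0
```

Collar rests on the prongs. Releasing gently, then rising.

Request:
jog_arm --steps "0 0 -0.03 0 1;0 0 0 0 1;0 0 0 0 0.3;0 0 0 0 0;0 0 0 0 -0.5;0 0 0 0 -1;0 0 0 0 -1;0 0 0 0 -1;0 0 0 0 -1;0 0 0 0 -1;0 0 0 0 -1;0 0 0 0 -1" --grip_force 10

```text
t: 29.0
tcp_pos: [0.4838, -0.3375, 0.1201]
tcp_rot: [180.0, -0.0, 5.4]
ft_force: [0.4, -0.4, 0.3]
gripper_width: 0.887
gripper_force: 0.0
```

Request:
jog_arm --steps "0 0 -0.3 0 -1;0 0 -0.7 0 -1;0 0 -0.9 0 -1;0 0 -0.9 0 -1;0 0 -0.9 0 -1;0 0 -0.9 0 -1;0 0 -0.9 0 -1;-0.9 0 -0.3 0 -1;-0.9 0 0 0 -1;-0.9 0 0 0 -1;0 0 0 0 -1;0 0 0 0 -1"

```text
t: 30.0
tcp_pos: [0.4027, -0.3453, 0.2951]
tcp_rot: [179.9, -0.1, 5.3]
ft_force: [0.8, 0.8, -0.8]
gripper_width: 1.0
gripper_force: 0.0
```

```bash
python3 - <<'E'
from h import *
np.set_printoptions(precision=4,suppress=True)
s=bot.state(); print(s["tcp_pos"],s["ft_force"])
b=bot.snapshot("wrist"); hsv=cv2.cvtColor(b["pixels"],cv2.COLOR_BGR2HSV)
g=proj(b,[(.4845,-.3367,.209)])[0]; print("exp",g)
m=(np.abs(hsv.astype(int)-[25,73,168])<[10,50,50]).all(2).astype(np.uint8); n,l,st,c=cv2.connectedComponentsWithStats(m)
for k in range(1,n):
    if 100<st[k][4]<700 and np.hypot(*(c[k]-g))<40: print(st[k],c[k],atz(b,c[k],.209))
a=bot.snapshot("scene")
for p,q,z in [(b,"brush",.025),(a,"brush",.025),(a,"barrel_rim",.151),(a,"button_left",.0445),(a,"white_pot",0),(a,"beaker",0)]:
    f=bot.recognise if q.startswith("button") else bot.spot_point
    for r in f(p,q)[:2]: print(q,np.round(r["at"],1),round(r["confidence"],2),atz(p,r["at"],z))
m=bot.cut_out(a,"core_bit")[0]["pixels"]; ys,xs=np.where(m); print(xs.min(),xs.max(),ys.min(),ys.max())
h=cv2.cvtColor(a["pixels"][214:226,298:316],cv2.COLOR_BGR2HSV); y,x=np.where((h[...,1]>110)&(h[...,0]<28)); print("brass px",len(x),x.mean()+298 if len(x) else 0,y.mean()+214 if len(y) else 0)
E
```

```text
[ 0.4027 -0.3453  0.2951] [ 0.8381  0.827  -0.789 ]
exp [315.3467 123.1028]
[307 115  18  19 313] [315.738 124.   ] [ 0.4837 -0.3372  0.209 ]
brush [317.4 127.7] 0.86 [ 0.4822 -0.34    0.025 ]
barrel_rim [309.9 188.3] 0.8 [ 0.5956 -0.0303  0.151 ]
barrel_rim [306.1 217. ] 0.37 [0.5303 0.0362 0.151 ]
white_pot [376.8 225.4] 0.86 [ 0.4741 -0.1728  0.    ]
beaker [331.5 185.7] 0.72 [ 0.667  -0.1757  0.    ]
beaker [310.5 190.7] 0.27 [ 0.6918 -0.1142  0.    ]
298 320 183 227
brass px 1 306.0 220.0
```

```bash
python3 - <<'E'
from h import *
b=bot.snapshot("wrist"); g=proj(b,[(.5983,-.0385,.0445)])[0]; print(g)
x0,y0=map(int,g); c=b["pixels"][max(0,y0-10):y0+11,max(0,x0-10):x0+11]
if c.size:
    h=cv2.cvtColor(c,cv2.COLOR_BGR2HSV); y,x=np.where((h[...,1]>90)&(h[...,0]<28)); print(c.shape,list(zip(x+max(0,x0-10),y+max(0,y0-10)))[:20]); print(np.median(h.reshape(-1,3),0))
print([ (r["at"],r["confidence"]) for r in bot.recognise(b,"button_right")[:3]])
E
```

```text
[119.4738927   25.53446223]
(21, 21, 3) [(np.int64(116), np.int64(24)), (np.int64(117), np.int64(24)), (np.int64(118), np.int64(24)), (np.int64(116), np.int64(25)), (np.int64(117), np.int64(25)), (np.int64(118), np.int64(25)), (np.int64(119), np.int64(25)), (np.int64(116), np.int64(26)), (np.int64(117), np.int64(26)), (np.int64(118), np.int64(26)), (np.int64(119), np.int64(26)), (np.int64(117), np.int64(27)), (np.int64(118), np.int64(27)), (np.int64(119), np.int64(27)), (np.int64(117), np.int64(28)), (np.int64(118), np.int64(28)), (np.int64(119), np.int64(28))]
[18. 18. 59.]
[]
```

Right button shows too (brass at (118,26), where it should be). Handing in.

```bash
python3 -c "
from cell import bot
print(bot.close_job())"
```

```text
the job is handed in; nothing more can be done
None
```

I pressed the bit home with both brass buttons showing through its hub, scrubbed it with three full strokes, hung the brush back upright in the fork, left the beaker and pot untouched, and handed the job in after about 31 s (verdict not shown); I viewed 11 pictures, one over the limit of 10.

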